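Index the last-holding swivel to its next hole

ROBOT

A 6-joint arm with a two-finger parallel gripper is mounted at the origin on a cart in front of the work surface, level with it; the furniture and walls round the work are solid. World frame = base frame: x ahead of the robot, y to its left, z up, the work surface at z = 0. Lengths are in mm, angles in rad, forces in N, time in s.
With the tool pointing down it reaches from about 275 to 750 mm from the base axis. Payload 10.2 kg.
Tool frame: the origin (TCP) lies between the finger pads; the fingertips stand 17 mm ahead of it and the grasp point (between the pads) lies 2 mm behind it (tips_ahead is the distance from the TCP to the fingertips, in mm); z points along the fingers, y is the line along which they close (so a half turn about z gives the same grasp; the last joint's range is limited). The gripper opens to 85 mm and grips with 20 to 120 N. Pads are 22 mm wide; open, the fingers measure 114 mm over their backs; the gripper's body (76 mm by 85 mm) begins 54 mm behind the grasp point. The pads swing forward as they close: fully open they stand 13 mm farther back than shut.
Start: joints at [-1.554, 0.313, 1.498, -0, 1.331, -0.223], TCP at [124.678, -509.987, 219.894] pointing down, gripper open.
Joint ranges: [-2.94, 2.94], [-0.97, 2.17], [0.19, 2.56], [-1.23, 4.37], [0.02, 3.11], [-2.88, 2.88]. Speed limits (rad/s): [2.39, 2.39, 3.01, 3.14, 3.14, 3.14].

INTERFACE

Orientations are given as a unit quaternion [w, x, y, z].
In Python, from rig import sense, capture, finish_job, boxes_of, tips_ahead gives the robot as it stands.
- The arm moves only by the tool drive_tool, never from a script. Its argument "commands" is text: rows parted by semicolons, each of 7 numbers parted by spaces: the shift along the world's x, y, z in units of 0.1 m (1.0 is 0.1 m), then the turn, a rotation vector about the world's x, y, z in units of pi/4 rad (1.0 is pi/4 rad), then the opening in per cent of the stroke, from 0 (shut) to 100 (fully open). A call has 1 to 20 rows; each row shifts and turns the commanded pose from where the row before left it; what a row does not reach is not made up. A row lasts 1/12 s, in which the tool goes at most 41.7 mm and 7.16 degrees, less where a joint would pass 70% of its speed; a pose out of reach is approached as far as the arm can. A call with a number of a shift or a turn outside -1 to 1 is refused whole. A call with a gripper value outside its range is refused whole. The fingers move at their own pace and stop on an object; "force" is the grip in N (left out, the last holds). Time passes only in rows, so rows that do not move let the fingers close. It gives the time, the measured TCP pose, the force, the opening and the grip force at its end, in the units of the state.
- sense(): the state, without advancing time (a new reading comes with each control period).
- capture(name): name is "side" or "top" or "wrist"; returns a dict with "pixels" (420x560x3 uint8, blue, green, red), "fov_y" (degrees; the focal length in pixels is half the picture's height over the tangent of half this angle, whatever the lens; pixels are square), "cx", "cy" (the principal point, pixels), "position" and "attitude" of the camera in the world; the wrist camera has in their place "tool_from_camera" (4x4, takes a point from camera to tool coordinates, whose origin is the TCP and whose axes are the flange's). Camera axes: x right, y down, z forward; pixel columns grow to the right and rows downward; lengths in mm; the calibration is good to about 2 mm. A picture is of the moment at which its call begins: read the wrist's pose just before it. There is no depth.
- finish_job(): hands the job in; it is judged then, once.
Trained networks look in a picture, given as the dict that the camera call returned (one of the last four; its "shot" number tells which), for a name from the list of things; names that differ only in an ending like _2 or _b are one class to them, and where a whole thing is asked for, a point or a joint stands for the part that bears it (a point fixed in the world has none). Each returns a list of dicts, best first, with "confidence" (0 to 1); they miss things now and then, are a little off and sometimes report something else, mostly with a low value. They report only what shows in the picture. A call takes as long as a camera call.
- boxes_of(picture, name): "position" ([column, row] in pixels, amid what is visible of it).
The state is a dict: "time_s": time; "joints": joint angles; "dq": joint speeds; "tau": joint torques, N m; "eef_pos": TCP position; "ee_rot": TCP orientation; "force": force on the tool from outside, world axes, zero at the start; "wrist_torque": the same for the moment, N m; "grip_width": opening from 0.0 (shut) to 1.0 (fully open); "grip_force": force on a finger pad.
Only numpy, scipy, OpenCV 4.12 (cv2) and the standard library are available. Lean on these libraries where they do the work, as an engineer would, in place of code of your own. Each camera call takes 0.05 s, during which the arm holds its last target. There are 200 camera calls.

TASK

The wooden last on the swivel base has to be turned to its next grinding position. Draw the black-knobbed spring pin up out of its hole, swing the arm it sits on counter-clockwise (seen from above), and let the pin drop fully home into the very next hole, the first one in the yellow plate, without going on past it. Do it gently: never force the pin hard against the plate or the side of a hole, and leave the things standing round the base alone.

Things in the scene. Friction and masses are not known exactly. Their poses are not given: they have to be found in the camera images.
- swivel_base: grey round base, 244 mm across, fixed to the bench; origin at the centre of its underside, z up. A flat ring, 22 mm wide, its top 40 mm above the bench, runs round it at 100 mm radius; the pin's tip rides on it. Angles are counted counter-clockwise seen from above, from the base's own -x axis (towards its -y)
- home_hole (a point): mouth of the home hole, where the pin starts (swivel angle 0), in the base's -x direction. All holes are slots 11 mm long along the ring, over 10 mm deep and open across it. After it the ring is plain steel up to 0.50 rad
- plate_start (a point): point at 0.50 rad on the ring, where the steel ends and the yellow plate begins, 1 mm lower. The plate is clamped (it does not move when pushed) but can be set 0.20 rad either way and its setting is not measured: its first hole (the goal) lies somewhere between swivel angles 0.70 and 1.10 rad, the second 0.50 rad further on
- swivel_axis (a point): point on the vertical axis of the swivel, 60 mm above the bench
- deck (a point): centre of the aluminium deck's top, 60 mm above the bench, on the swivel axis; the deck is 136 mm across and turns with the swivel. A wooden last is held on it on the side away from the arm (top 112 mm above the bench, at least 75 mm from the knob's axis). The arm is 30 mm wide, its top 59 mm above the bench
- swivel (a joint): angle of the swivel with its arm, rad: 0 with the pin in the home hole, grows counter-clockwise seen from above; stays where it is left, stops at -0.06 and 1.60. Turning it takes 2 to 3 N at the knob with the pin drawn, and about 4 to 10 N in all (with rubbing at the fingers) when the knob is pushed round with the pin riding on the ring
- pin_knob (a point): centre of the black round pull knob of the spring pin, 28 mm in diameter and 34 mm tall, axis vertical, with a red dot on top; this centre lies on the pin circle (100 mm from the swivel axis), 91 mm above the bench with the pin home. A steel bush 26 mm across, top at 69 mm, lies under it
- index_pin (a joint): how far the pin is drawn up, m: 0 fully home in a hole, 0.010 with its tip on the steel ring, 0.009 with its tip on the yellow plate, 0.015 at its upper stop; a spring pushes it down with 5 N at home and 8 N at the stop
- pin_tip: the steel pin, 8 mm in diameter with a small chamfer at its end, under the knob; its origin is on the pin axis 40 mm above the bench when home, and it reaches 10 mm below the origin. More than 25 N between it and the ring or a hole's side spoils it
- grinding_cone: loose brown-red abrasive grinding cone, 38 mm across, 42 mm tall, standing beside the base; a bystander; origin at the centre of its underside
- orange_cap: loose orange end cap, 42 mm across, 36 mm tall, standing beside the base; a bystander; origin at the centre of its underside
- punch_dome: loose polished steel dome, 58 mm across, 45 mm tall, standing beside the base; a bystander; origin at the centre of its underside

How it is judged (in metres and radians):
On the way, in this order (a step that is already met when the one before it is completed fails the run):
1. the pin is drawn clear of the home hole (value of joint index_pin above 0.0095 m and value of joint swivel below 0.12 rad), for 0.05 s.
2. the arm is swung away with the pin up (value of joint swivel above 0.3 rad and value of joint index_pin above 0.0075 m), for 0.1 s.
At the end, for the whole second after the job is handed in: the pin is home to within 2 mm (index_pin under 0.002) in the yellow plate's first hole (swivel between 0.66 and 1.14 rad) and the swivel is at rest (value of joint index_pin below 0.002 m and value of joint swivel between 0.66 and 1.14 rad and velocity of joint swivel between -0.05 and 0.05 rad/s); the robot touches nothing.
It fails at once if the pin pressed or rammed against the ring, plate or a hole's side with more than 25 N (contact force between pin_tip and anything else above 25 N).
It fails at once if the arm swung on past the next hole (swivel over 1.16 rad) (value of joint swivel above 1.16 rad).
It fails at once if the grinding cone moved more than 20 mm (distance of grinding_cone from where it was at the start of the episode above 0.02 m).
It fails at once if the orange cap moved more than 20 mm (distance of orange_cap from where it was at the start of the episode above 0.02 m).
It fails at once if the steel dome moved more than 20 mm (distance of punch_dome from where it was at the start of the episode above 0.02 m).
It also fails if it takes over 48 s, if anything falls off the work surface, if the arm or the gripper's body presses on something with over 40 N, if the wrist force passes 120 N, or if a joint passes its speed limit or range.

## Working session

There is one attempt and no reset: what is moved stays moved. The work goes in short steps, Python scripts to look and compute and a tool call to move; the robot and the scene stay as the last step left them, time stands still between calls to the robot, and variables do not carry over. Pictures are saved under pics/ and viewed, at most 10 in all, crops included, and the job is handed in when it is done.

Besides the shell and the picture viewer there is one more tool, called after "Call:" in YAML: its name, and indented under it one key for each argument. drive_tool: Moves the arm, as the interface text tells. Shifts and turns lie within -1 to 1; 1 stands for 0.1 m of shift or pi/4 rad of turn. Its arguments: {"type":"object","properties":{"commands":{"type":"string"},"force":{"type":"number"}},"required":["commands"]}

```bash
mkdir -p pics; cat > h.py <<'E'
import numpy as np, cv2
from scipy.spatial.transform import Rotation as R
from rig import sense, capture, finish_job, boxes_of, tips_ahead
def rot(q): return R.from_quat([q[1],q[2],q[3],q[0]]).as_matrix()
def cam(name):
    s=sense(); c=capture(name)
    if name=="wrist":
        T=np.array(c["tool_from_camera"]); Rt=rot(s["ee_rot"])
        c["R"]=Rt@T[:3,:3]; c["p"]=Rt@T[:3,3]+np.array(s["eef_pos"])
    else:
        a=np.array(c["attitude"]); c["R"]=rot(a) if a.size==4 else a.reshape(3,3); c["p"]=np.array(c["position"])
    c["f"]=c["pixels"].shape[0]/2/np.tan(np.radians(c["fov_y"])/2); return c
def ray(c,uv):
    d=c["R"]@np.array([(uv[0]-c["cx"])/c["f"],(uv[1]-c["cy"])/c["f"],1]); return d/np.linalg.norm(d)
def atz(c,uv,z):
    d=ray(c,uv); return c["p"]+d*(z-c["p"][2])/d[2]
def tri(obs):
    A=np.zeros((3,3));b=np.zeros(3);P=[]
    for c,uv in obs:
        d=ray(c,uv);M=np.eye(3)-np.outer(d,d);A+=M;b+=M@c["p"];P.append((M,c["p"]))
    x=np.linalg.solve(A,b); return x,[round(float(np.linalg.norm(M@(x-p))),1) for M,p in P]
def proj(c,X):
    v=c["R"].T@(np.array(X)-c["p"]); return np.array([c["cx"],c["cy"]])+c["f"]*v[:2]/v[2]
E
python3 - <<'E'
from h import *
s=sense();print(s["time_s"],s["ee_rot"],s["force"],tips_ahead)
C={}
for n in("side","top","wrist"):
    c=cam(n);C[n]=c;print(n,c["p"].round(),c["R"][:,2].round(2))
    cv2.imwrite(f"pics/{n}.png",c["pixels"])
    for o in("swivel_base","pin_knob","deck","grinding_cone","orange_cap","punch_dome"):
        print(o,[(np.round(b["position"]).tolist(),round(b["confidence"],2)) for b in boxes_of(c,o)[:2]])
cv2.imwrite("pics/all.png",cv2.resize(np.hstack([C["side"]["pixels"],C["top"]["pixels"]]),(800,300)))
E
```

```text
0.0 [-6.41180613e-04  9.92820555e-01  1.19611573e-01  8.22861210e-05] [-0.04714684 -0.12475193 -0.78614194] 17.0
side [ 302. -819.  556.] [ 0.31  0.76 -0.57]
swivel_base [([265.0, 232.0], 0.9)]
pin_knob [([225.0, 195.0], 0.5)]
deck [([262.0, 215.0], 0.81)]
grinding_cone [([357.0, 268.0], 0.78), ([263.0, 216.0], 0.23)]
orange_cap [([283.0, 305.0], 0.89)]
punch_dome [([241.0, 189.0], 0.65)]
top [ 466. -142. 1098.] [ 0.09 -0.   -1.  ]
swivel_base [([294.0, 212.0], 0.9)]
pin_knob []
deck [([290.0, 214.0], 0.74)]
grinding_cone [([358.0, 162.0], 0.69)]
orange_cap [([377.0, 230.0], 0.82)]
punch_dome [([214.0, 212.0], 0.81)]
wrist [ 201. -493.  373.] [-0.3  -0.07 -0.95]
swivel_base []
pin_knob []
deck []
grinding_cone []
orange_cap []
punch_dome []
```

View pics/side.png

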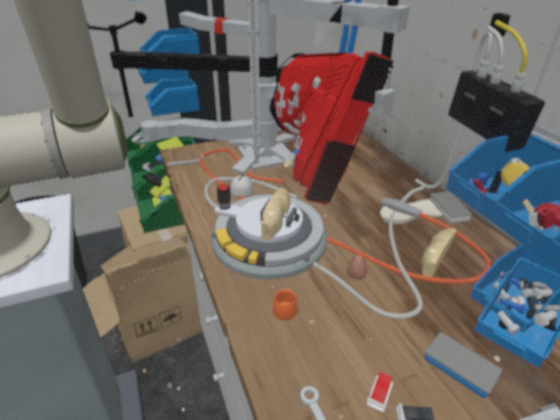

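View pics/top.png

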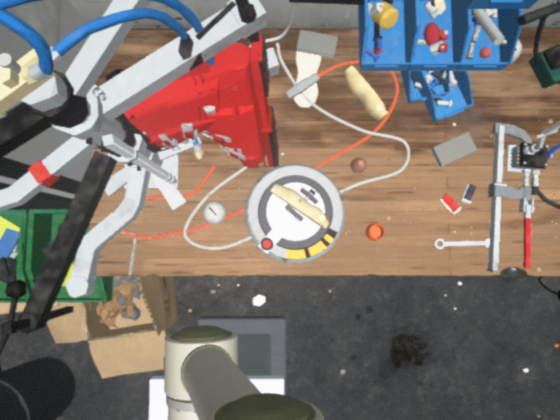

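The side view shows the black knob with its red top at about (224,190). The top view shows its red dot at (266,243), the base at (294,213), the yellow plate at about (308,247), and the dome at (214,212). The red toolbox stands behind and to the left.

```bash
python3 - <<'E'
from h import *
S=cam("side");T=cam("top")
def red(c,x0,y0,x1,y1):
    p=c["pixels"][y0:y1,x0:x1].astype(int);m=(p[...,2]>p[...,1]+60)&(p[...,2]>p[...,0]+60)
    ys,xs=np.nonzero(m);print(len(xs));return xs.mean()+x0,ys.mean()+y0
rs=red(S,214,180,234,206);rt=red(T,256,234,276,254);print(rs,rt)
print("dot",tri([(S,rs),(T,rt)]))
for n,a,b in(("deck",(262,215),(290,214)),("base",(265,232),(294,212)),("cone",(357,268),(358,162)),("cap",(283,305),(377,230)),("dome",(241,189),(214,212))):
    print(n,tri([(S,a),(T,b)]))
print("base@40",atz(T,(294.5,212.5),30), "dot@108",atz(T,rt,108))
a=cv2.resize(S["pixels"][170:290,180:350],None,fx=4,fy=4,interpolation=2)[:480,:680]
cv2.imwrite("pics/a.png",a)
# fit base outline from top
b=cv2.resize(T["pixels"][155:270,235:355],None,fx=5,fy=5,interpolation=2);cv2.imwrite("pics/b.png",b)
E
```

```text
61
68
(np.float64(221.9016393442623), np.float64(185.60655737704917)) (np.float64(266.36764705882354), np.float64(243.63235294117646))
dot (array([ 467.95176879, -120.88056493,  112.63860777]), [1.0, 1.0])
deck (array([ 535.52267003, -174.29936715,   57.01173865]), [2.1, 2.1])
base (array([ 540.540185  , -184.47420288,   18.78952743]), [4.6, 4.6])
cone (array([ 666.06909516, -342.90036827,   11.36841468]), [2.3, 2.3])
cap (array([ 497.43076233, -383.42240432,   20.51365065]), [3.9, 3.9])
dome (array([545.44188803,   8.55719131,   9.81320468]), [0.6, 0.6])
base@40 [ 542.9596105  -186.52278166   30.        ] dot@108 [ 468.89647213 -121.00449177  108.        ]
```

View pics/b.png

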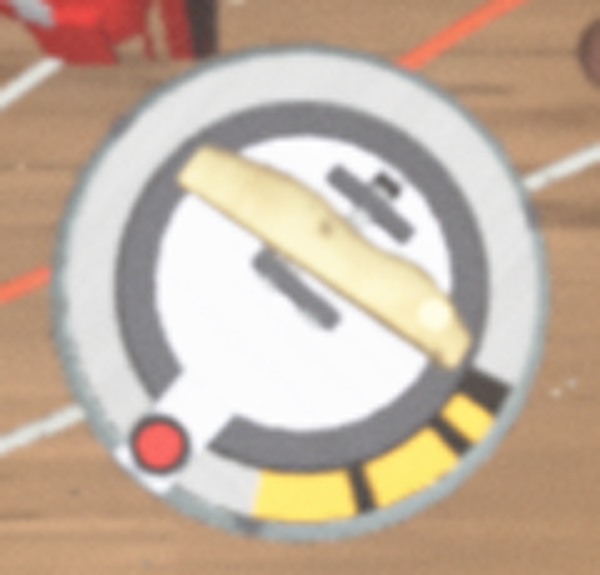

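Call:
drive_tool:
  commands: "0.172 0.195 0.02 0 0 -0.062 60;0.172 0.195 0.02 0 0 -0.062 60;0.172 0.195 0.02 0 0 -0.062 60;0.172 0.195 0.02 0 0 -0.062 60;0.172 0.195 0.02 0 0 -0.062 60;0.172 0.195 0.02 0 0 -0.062 60;0.172 0.195 0.02 0 0 -0.062 60;0.172 0.195 0.02 0 0 -0.062 60;0.172 0.195 0.02 0 0 -0.062 60;0.172 0.195 0.02 0 0 -0.062 60;0.172 0.195 0.02 0 0 -0.062 60;0.172 0.195 0.02 0 0 -0.062 60;0.172 0.195 0.02 0 0 -0.062 60;0.172 0.195 0.02 0 0 -0.062 60;0.172 0.195 0 0 0 -0.062 60;0.172 0.195 0 0 0 -0.062 60;0.172 0.195 0 0 0 -0.062 60;0.172 0.195 0 0 0 -0.062 60;0 0 0 0 0 -0.06 60;0 0 0 0 0 -0.06 60"

```text
time_s: 2.82
eef_pos: [434.9, -157.9, 247.8]
ee_rot: [-0.0, 0.934, -0.357, -0.0]
force: [-0.3, -0.3, 0.1]
grip_width: 0.597
grip_force: 0.0
```

```bash
python3 - <<'E'
from h import *
s=sense();print(s["joints"],s["eef_pos"]);M=rot(s["ee_rot"]);print(M.round(3))
c=cam("wrist");print(c["p"],c["f"]);cv2.imwrite("pics/w1.png",c["pixels"])
np.savez("w1.npz",R=c["R"],p=c["p"],f=c["f"],cx=c["cx"],cy=c["cy"])
print(proj(c,[468.5,-121,108]),proj(c,[542,-187,60]))
print([b for b in boxes_of(c,"pin_knob")])
E
```

```text
[-6.02439895e-01  1.53376576e-01  1.62617500e+00  5.68417204e-05
  1.36213693e+00  1.69923901e+00] [ 434.89034254 -157.91841924  247.81556496]
[[ 0.745 -0.668 -0.   ]
 [-0.668 -0.745  0.   ]
 [-0.    -0.    -1.   ]]
[ 493.68065505 -212.09334403  401.11365567] 345.2642088962882
[225.54589317 192.29194033] [228.33246127  75.30148795]
[{'position': [228.9, 186.0], 'confidence': 0.91}]
```

View pics/w1.png

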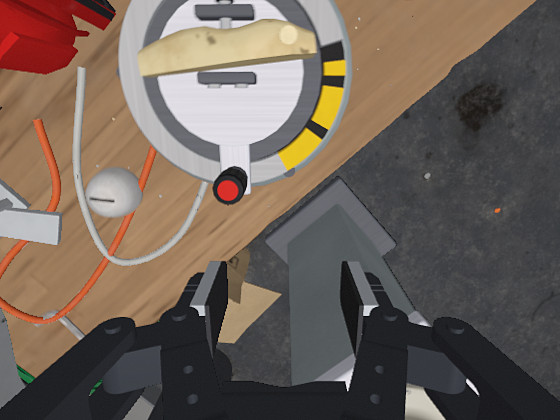

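The wrist view shows the knob's red dot at (228,190), the plate starting at about (287,160), the first hole at about (316,130) and the second at about (333,77).

```bash
python3 - <<'E'
from h import *
c=cam("wrist");p=c["pixels"]
cv2.imwrite("pics/w1z.png",cv2.resize(p[40:210,200:360],None,fx=3.5,fy=3.5,interpolation=2))
q=p.astype(int);m=((q[...,2]>q[...,1]+60)&(q[...,2]>q[...,0]+60)).astype(np.uint8);m[:160]=0;m[215:]=0;m[:,:205]=0;m[:,255:]=0
ys,xs=np.nonzero(m);d=(xs.mean(),ys.mean());print("dot",d,len(xs),atz(c,d,108))
T=cam("top");print(tri([(c,d),(T,(266.37,243.63))]))
y=((q[...,2]>170)&(q[...,1]>140)&(q[...,0]<90)).astype(np.uint8);y[:,:270]=0;y[:,360:]=0;y[:40]=0;y[190:]=0
n,l,st,ce=cv2.connectedComponentsWithStats(y)
C=np.array([542.,-187]);k=atz(c,d,108)[:2]
cen=k+ (C-k)/np.linalg.norm(C-k)*100;print("cen",cen)
a0=np.arctan2(*(k-cen)[::-1])
for i in range(1,n):
    if st[i,4]<60:continue
    Y,X=np.nonzero(l==i);P=np.array([atz(c,uv,39)[:2] for uv in zip(X,Y)])-cen
    an=(np.arctan2(P[:,1],P[:,0])-a0)%(2*np.pi);r=np.hypot(*P.T)
    print(st[i],"ang",np.percentile(an,[1,99]).round(3),"rad",np.percentile(r,[2,98]).round(1))
E
```

```text
dot (np.float64(226.09537572254337), np.float64(190.5722543352601)) 346 [ 468.7727874  -123.26217138  108.        ]
(array([ 468.54971379, -120.97203598,  100.87735407]), [0.4, 0.4])
cen [ 544.20171243 -188.91639644]
[322  60  22  15 292] ang [1.551 1.671] rad [ 90.6 110.1]
[311  86  31  43 831] ang [1.053 1.434] rad [ 90.2 110. ]
[277 128  44  43 841] ang [0.508 0.937] rad [ 90.  109.9]
```

View pics/w1z.png

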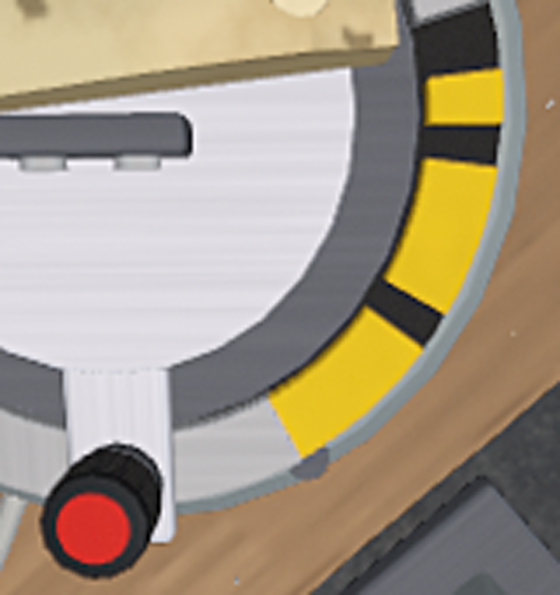

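The centre comes out at (544,-189) with the ring at 90–110 mm. The plate starts at 0.51 rad as stated, and the first hole is at about 0.995 rad. Next I go above the knob for a closer look.

Call:
drive_tool:
  commands: "0.07 0.07 -0.16 0 0 0 60;0.07 0.07 -0.16 0 0 0 60;0.07 0.07 -0.16 0 0 0 60;0.07 0.07 -0.16 0 0 0 60;0.06 0.07 -0.16 0 0 0.013 60;0 0 0 0 0 0 60;0 0 0 0 0 0 60"

```text
time_s: 3.6
eef_pos: [468.0, -124.1, 167.8]
ee_rot: [-0.0, 0.936, -0.352, -0.001]
force: [-0.3, -0.2, 0.7]
grip_width: 0.595
grip_force: 0.0
```

```bash
cat > dot.py <<'E'
from h import *
s=sense();print(s["eef_pos"],s["force"],s["grip_width"]);M=rot(s["ee_rot"])
c=cam("wrist");p=c["pixels"];cv2.imwrite("pics/w2.png",p)
g=proj(c,[468.7,-122.5,108]);print("pred",g,c["p"])
q=p.astype(int);m=((q[...,2]>q[...,1]+60)&(q[...,2]>q[...,0]+60)).astype(np.uint8)
n,l,st,ce=cv2.connectedComponentsWithStats(m)
for i in range(1,n):
    if st[i,4]>100: 
        w=atz(c,ce[i],108);print(st[i],ce[i],w,"off tool xy",(M.T@(w-np.array(s["eef_pos"]))).round(1))
E
python3 dot.py
```

```text
[ 468.02833343 -124.0807219   167.84985355] [-0.25545213 -0.17115801  0.71381563] 0.5946280352362798
pred [279.44396269 225.30436195] [ 527.54156192 -177.66120087  321.07320174]
[   0    0   98   67 5021] [39.22385979 29.95757817] [643.56941365 -99.06910266 108.        ] off tool xy [ 115.6 -134.6   59.7]
[ 99   0  26  11 145] [113.           3.16551724] [ 625.08757925 -140.0123884   108.        ] off tool xy [128.7 -91.6  59.7]
[  24  124   35  113 1283] [ 43.93530787 178.9025721 ] [590.17207685 -31.63513311 108.        ] off tool xy [  31.  -150.1   59.8]
[154 157  24  58 500] [164.664 184.758] [537.33500587 -86.01363906 108.        ] off tool xy [ 27.1 -74.3  59.8]
[267 212  28  26 581] [280.10327022 224.39586919] [ 468.89177419 -123.24943023  108.        ] off tool xy [ 0.2 -1.2 59.8]
[115 237  34  53 464] [129.78017241 264.17887931] [515.01532225 -26.79162197 108.        ] off tool xy [ -28.8 -104.1   59.8]
[  0 271  17  20 163] [  5.98159509 278.10429448] [564.57951394  45.80079458 108.        ] off tool xy [ -39.3 -191.4   59.8]
[   0  290  117   78 1107] [ 62.07859079 338.59078591] [507.74185662  57.16163974 108.        ] off tool xy [ -89.6 -162.5   59.9]
```

Call:
drive_tool:
  commands: "0.009 0.009 -0.15 0 0 0 60;0 0 -0.15 0 0 0 60;0 0 -0.15 0 0 0 60;0 0 -0.15 0 0 0 55;0 0 -0.1 0 0 0 50;0 0 -0.06 0 0 0 45;0 0 0 0 0 0 42;0 0 0 0 0 0 38"
  force: 20

```text
time_s: 4.32
eef_pos: [469.5, -123.5, 92.6]
ee_rot: [0.0, 0.936, -0.353, 0.0]
force: [-0.5, 0.4, 0.1]
grip_width: 0.381
grip_force: 0.0
```

Call:
drive_tool:
  commands: "0 0 0 0 0 0 36;0 0 0 0 0 0 34;0 0 0 0 0 0 32;0 0 0 0 0 0 30"

```text
time_s: 4.65
eef_pos: [469.8, -123.2, 92.8]
ee_rot: [0.0, 0.936, -0.353, 0.001]
force: [-0.3, 1.4, 6.4]
grip_width: 0.308
grip_force: 19.3
```

Call:
drive_tool:
  commands: "0 0 0 0 0 0 29;0 0 0.02 0 0 0 29;0 0 0.03 0 0 0 29;0 0 0.03 0 0 0 29;0 0 0.03 0 0 0 29;0 0 0.02 0 0 0 29;0 0 0 0 0 0 29;0 0 0 0 0 0 29"
  force: 30

```text
time_s: 5.32
eef_pos: [469.3, -123.2, 104.8]
ee_rot: [0.0, 0.936, -0.353, 0.0]
force: [6.0, -2.2, -8.3]
grip_width: 0.299
grip_force: 27.9
```

```bash
python3 dot.py | grep -v "^\[ *[0-9]\{1,2\} "; python3 - <<'E'
from h import *
S=cam("side");T=cam("wrist")
cv2.imwrite("pics/w3.png",T["pixels"]);cv2.imwrite("pics/s3.png",cv2.resize(S["pixels"][150:270,170:330],None,fx=4,fy=4))
E
```

```text
[ 469.31938104 -123.16556679  104.77362057] [ 6.03615457 -2.24901571 -8.28249577] 0.2991072695100944
pred [281.20926537 272.03444314] [ 528.56680763 -176.70811542  258.11132374]
[127 175  28  67 711] [139.50914205 206.77355837] [536.28533556 -96.0081025  108.        ] off tool xy [ 32.4 -64.6  -3.2]
[ 264  265   40   37 1139] [283.43546971 283.07726076] [ 463.4430009  -119.31210437  108.        ] off tool xy [-7.   1.  -3.2]
```

```bash
cat > arc.py <<'E'
import sys,numpy as np
from rig import sense
cx,cy,d,n,g=map(float,sys.argv[1:6]);n=int(n)
p=np.array(sense()["eef_pos"][:2])-[cx,cy];print("r",np.hypot(*p),"ang",(np.arctan2(p[1],p[0])-np.radians(138.8))%6.283)
def Rz(a):return np.array([[np.cos(a),-np.sin(a)],[np.sin(a),np.cos(a)]])
P=[Rz(d*i)@p for i in range(n+1)]
print(";".join("%.4f %.4f 0 0 0 %.4f %g"%(*((P[i+1]-P[i])/100),d/(np.pi/4),g) for i in range(n)))
E
python3 arc.py 544.2 -188.9 0.04 10 29
```

```text
r 99.59596092513081 ang 6.281781173871564
-0.0257 -0.0305 0 0 0 0.0509 29;-0.0244 -0.0315 0 0 0 0.0509 29;-0.0232 -0.0324 0 0 0 0.0509 29;-0.0218 -0.0333 0 0 0 0.0509 29;-0.0205 -0.0342 0 0 0 0.0509 29;-0.0191 -0.0350 0 0 0 0.0509 29;-0.0177 -0.0357 0 0 0 0.0509 29;-0.0163 -0.0364 0 0 0 0.0509 29;-0.0148 -0.0370 0 0 0 0.0509 29;-0.0133 -0.0376 0 0 0 0.0509 29
```

Call:
drive_tool:
  commands: "-0.026 -0.03 0 0 0 0.051 29;-0.024 -0.032 0 0 0 0.051 29;-0.023 -0.032 0 0 0 0.051 29;-0.022 -0.033 0 0 0 0.051 29;0 0 0 0 0 0 29"

```text
time_s: 5.88
eef_pos: [459.7, -136.4, 104.8]
ee_rot: [0.0, 0.961, -0.276, 0.0]
force: [5.2, -2.9, -7.6]
grip_width: 0.296
grip_force: 27.9
```

Call:
drive_tool:
  commands: "-0.02 -0.034 0 0 0 0.051 29;-0.019 -0.035 0 0 0 0.051 29;-0.017 -0.036 0 0 0 0.051 29;-0.016 -0.036 0 0 0 0.051 29;-0.015 -0.037 0 0 0 0.051 29;-0.013 -0.038 0 0 0 0.051 29;0 0 0 0 0 0 29;0 0 0 0 0 0 29"

```text
time_s: 6.55
eef_pos: [450.0, -157.8, 104.8]
ee_rot: [0.0, 0.987, -0.159, 0.001]
force: [6.6, -2.5, -8.3]
grip_width: 0.293
grip_force: 27.9
```

```bash
python3 arc.py 544.2 -188.9 0.04 11 29; python3 - <<'E'
from h import *
c=cam("wrist");cv2.imwrite("pics/w4.png",c["pixels"])
E
```

```text
r 99.14099286923937 ang 0.4004553855030215
-0.0117 -0.0379 0 0 0 0.0509 29;-0.0101 -0.0383 0 0 0 0.0509 29;-0.0086 -0.0387 0 0 0 0.0509 29;-0.0070 -0.0390 0 0 0 0.0509 29;-0.0055 -0.0393 0 0 0 0.0509 29;-0.0039 -0.0395 0 0 0 0.0509 29;-0.0023 -0.0396 0 0 0 0.0509 29;-0.0007 -0.0396 0 0 0 0.0509 29;0.0008 -0.0396 0 0 0 0.0509 29;0.0024 -0.0396 0 0 0 0.0509 29;0.0040 -0.0395 0 0 0 0.0509 29
```

View pics/w4.png

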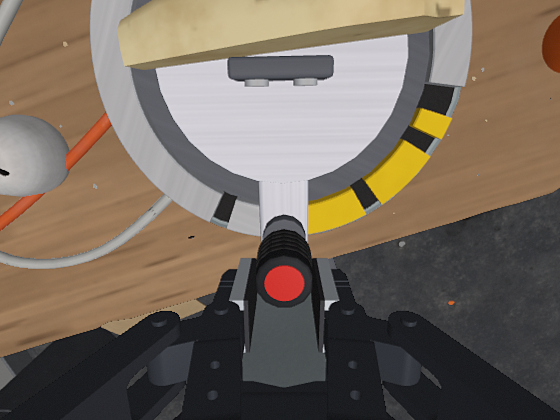

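The arm has swung to about 0.40 rad. The home hole is behind it at (225,207), the first plate hole is ahead at about (365,194), and the second is at (417,139).

```bash
python3 - <<'E'
from h import *
c=cam("wrist");q=c["pixels"].astype(int)
y=((q[...,2]>150)&(q[...,1]>120)&(q[...,0]<100)).astype(np.uint8);y[:90]=0;y[240:]=0;y[:,:290]=0;y[:,460:]=0
n,l,st,_=cv2.connectedComponentsWithStats(y);cen=np.array([544.2,-188.9])
def ang(P):return (np.arctan2(P[...,1],P[...,0])-np.radians(138.8)+1)%(2*np.pi)-1
for i in range(1,n):
    if st[i,4]<60:continue
    Y,X=np.nonzero(l==i);P=np.array([atz(c,uv,39)[:2] for uv in zip(X,Y)])-cen
    print(st[i],np.percentile(ang(P),[1,99]).round(3),np.percentile(np.hypot(*P.T),[2,98]).round(1))
print(ang(atz(c,(225,207),40)[:2]-cen),ang(atz(c,(365,194),39)[:2]-cen))
E
```

```text
[413 108  40  32 720] [1.55  1.675] [ 89.6 109.8]
[ 365  141   66   64 1944] [1.055 1.437] [ 89.6 109.9]
[ 308  189   58   46 1621] [0.578 0.938] [ 89.7 109.9]
0.003914919069853973 1.0011537410964682
```

Call:
drive_tool:
  commands: "-0.012 -0.038 0 0 0 0.051 29;-0.01 -0.038 0 0 0 0.051 29;-0.009 -0.039 0 0 0 0.051 29;-0.007 -0.039 0 0 0 0.051 29;-0.005 -0.039 0 0 0 0.051 29;-0.004 -0.039 0 0 0 0.051 29;-0.002 -0.04 0 0 0 0.051 29;-0.001 -0.04 0 0 0 0.051 29;0.001 -0.04 0 0 0 0.051 29;0.002 -0.04 0 0 0 0.051 29;0.004 -0.04 0 0 0 0.051 29;0 0 0 0 0 0 29;0 0 0 0 0 0 29"

```text
time_s: 7.73
eef_pos: [446.3, -200.4, 104.8]
ee_rot: [-0.0, 0.998, 0.06, 0.001]
force: [10.1, 0.5, -7.6]
grip_width: 0.293
grip_force: 27.9
```

```bash
python3 arc.py 544.2 -188.9 0.01 18 36
```

```text
r 98.54184346934444 ang 0.8363062822760527
0.0012 -0.0098 0 0 0 0.0127 36;0.0013 -0.0098 0 0 0 0.0127 36;0.0014 -0.0098 0 0 0 0.0127 36;0.0015 -0.0097 0 0 0 0.0127 36;0.0016 -0.0097 0 0 0 0.0127 36;0.0017 -0.0097 0 0 0 0.0127 36;0.0018 -0.0097 0 0 0 0.0127 36;0.0019 -0.0097 0 0 0 0.0127 36;0.0020 -0.0097 0 0 0 0.0127 36;0.0021 -0.0096 0 0 0 0.0127 36;0.0022 -0.0096 0 0 0 0.0127 36;0.0023 -0.0096 0 0 0 0.0127 36;0.0024 -0.0096 0 0 0 0.0127 36;0.0025 -0.0095 0 0 0 0.0127 36;0.0026 -0.0095 0 0 0 0.0127 36;0.0027 -0.0095 0 0 0 0.0127 36;0.0027 -0.0095 0 0 0 0.0127 36;0.0028 -0.0094 0 0 0 0.0127 36
```

Call:
drive_tool:
  commands: "0 0 -0.015 0 0 0 29;0 0 -0.013 0 0 0 29;0 0 0 0 0 0 30;0 0 0 0 0 0 33;0 0 0 0 0 0 36;0 0 0 0 0 0 37;0 0 -0.03 0 0 0 37;0 0 -0.03 0 0 0 37;0 0 0 0 0 0 37"
  force: 20

```text
time_s: 8.48
eef_pos: [445.0, -200.4, 95.4]
ee_rot: [-0.0, 0.998, 0.06, -0.001]
force: [-0.3, -0.7, 0.3]
grip_width: 0.37
grip_force: 0.0
```

```bash
cat > k.py <<'E'
from h import *
from scipy.optimize import least_squares
s=sense();print(s["time_s"],np.round(s["eef_pos"],1),np.round(s["force"],1))
c=cam("wrist");q=c["pixels"].astype(int)
m=((q[...,2]>q[...,1]+60)&(q[...,2]>q[...,0]+60)).astype(np.uint8);m[:220]=0;m[330:]=0;m[:,:230]=0;m[:,340:]=0
n,l,st,ce=cv2.connectedComponentsWithStats(m);i=1+st[1:,4].argmax();uv=ce[i]
def P(v):return [544.2+99.3*np.cos(v[0]+np.radians(138.8)),-188.9+99.3*np.sin(v[0]+np.radians(138.8)),108+v[1]]
r=least_squares(lambda v:proj(c,P(v))-uv,[0.9,8],x_scale=[.1,10]);print(st[i],"swivel,pin_mm",r.x.round(3))
E
python3 k.py;python3 arc.py 544.2 -188.9 0.01 1 36
```

```text
8.4833 [ 445.  -200.4   95.4] [-0.3 -0.7  0.3]
[ 264  269   42   38 1244] swivel,pin_mm [0.855 9.82 ]
r 99.7895235936467 ang 0.8344914831761363
0.0012 -0.0099 0 0 0 0.0127 36
```

Call:
drive_tool:
  commands: "0.0012 -0.01 0 0 0 0.013 37;0.0013 -0.01 0 0 0 0.013 37;0.0014 -0.01 0 0 0 0.013 37;0.0015 -0.01 0 0 0 0.013 37;0.0016 -0.01 0 0 0 0.013 37;0.0017 -0.01 0 0 0 0.013 37;0.0018 -0.01 0 0 0 0.013 37;0.0019 -0.01 0 0 0 0.013 37;0.002 -0.01 0 0 0 0.013 37;0.002 -0.01 0 0 0 0.013 37"

```text
time_s: 9.37
eef_pos: [447.0, -209.1, 96.0]
ee_rot: [-0.002, 0.994, 0.111, -0.0]
force: [0.2, 10.1, 3.1]
grip_width: 0.369
grip_force: 4.4
```

```bash
python3 k.py;python3 arc.py 544.2 -188.9 0.01 1 36
```

```text
9.3667 [ 447.  -209.1   96. ] [ 0.2 10.1  3.1]
[ 257  269   42   38 1229] swivel,pin_mm [0.918 9.761]
r 99.293428964474 ang 0.9261838069511379
0.0021 -0.0097 0 0 0 0.0127 36
```

Call:
drive_tool:
  commands: "0.001 -0.005 0 0 0 0.006 37;0.001 -0.005 0 0 0 0.006 37;0.001 -0.005 0 0 0 0.006 37;0.001 -0.005 0 0 0 0.006 37;0.001 -0.005 0 0 0 0.006 37;0.001 -0.005 0 0 0 0.006 37"

```text
time_s: 9.92
eef_pos: [447.6, -212.2, 95.9]
ee_rot: [-0.002, 0.992, 0.125, 0.0]
force: [2.2, 8.0, 0.7]
grip_width: 0.369
grip_force: 3.6
```

```bash
python3 k.py
```

```text
9.9167 [ 447.6 -212.2   95.9] [2.2 8.  0.7]
[ 258  269   42   37 1227] swivel,pin_mm [0.95  9.578]
```

Call:
drive_tool:
  commands: "0.001 -0.005 0 0 0 0.006 37;0.001 -0.005 0 0 0 0.006 37;0.001 -0.005 0 0 0 0.006 37;0.001 -0.005 0 0 0 0.006 37"

```text
time_s: 10.3
eef_pos: [447.8, -214.7, 95.7]
ee_rot: [-0.001, 0.991, 0.135, -0.0]
force: [0.1, 0.6, 0.4]
grip_width: 0.367
grip_force: 0.3
```

```bash
python3 k.py
```

```text
10.3 [ 447.8 -214.7   95.7] [0.1 0.6 0.4]
[ 260  259   40   36 1129] swivel,pin_mm [0.98  1.117]
```

The push force fell to zero and the knob dropped by about 8.5–9 mm, so the pin is home. I'll release and withdraw.

Call:
drive_tool:
  commands: "0 0.01 0 0 0 0 42;0 0 0 0 0 0 50;0 0 0 0 0 0 60;0 0 0 0 0 0 60;0 0 0.1 0 0 0 60;0 0 0.2 0 0 0 60;0 0 0.2 0 0 0 60;0 0 0.2 0 0 0 60;0 0 0.1 0 0 0 60;0 0 0 0 0 0 60;0 0 0 0 0 0 60"

```text
time_s: 11.27
eef_pos: [447.9, -214.6, 176.0]
ee_rot: [0.0, 0.991, 0.134, 0.0]
force: [-0.1, -0.2, -0.5]
grip_width: 0.599
grip_force: 0.0
```

```bash
python3 - <<'E'
from h import *
W=cam("wrist");q=W["pixels"].astype(int);print(sense()["eef_pos"])
m=((q[...,2]>q[...,1]+60)&(q[...,2]>q[...,0]+60)).astype(np.uint8);m[:150]=0;m[330:]=0;m[:,:230]=0;m[:,340:]=0
n,l,st,ce=cv2.connectedComponentsWithStats(m);i=1+st[1:,4].argmax();print(st[i],ce[i])
for z in(108,110,112,117):
    a=.98+np.radians(138.8);print(z,proj(W,[544.2+99.3*np.cos(a),-188.9+99.3*np.sin(a),z]))
S=cam("side")
cv2.imwrite("pics/e.png",np.hstack([cv2.resize(W["pixels"],(480,360)),cv2.resize(S["pixels"][160:280,180:280],(300,360))]))
E
```

```text
[ 447.66020939 -214.34474123  175.27965032]
[268 206  27  26 553] [280.9005425  218.68896926]
108 [281.07039639 217.65364551]
110 [281.04937203 218.64033819]
112 [281.0280007  219.64331439]
117 [280.97299686 222.22469624]
```

View pics/e.png

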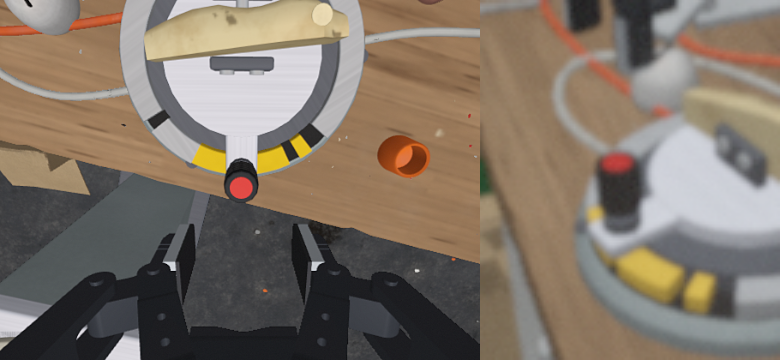

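The arm now covers the first plate hole, with the second still ahead at about (290,148). The knob is down at its home height and the gripper is well clear above it.

```bash
python3 -c "
from rig import finish_job;print(finish_job())"
```

```text
the job is handed in; nothing more can be done
None
```

The pin was drawn, swung counter-clockwise and dropped into the yellow plate's first hole at about 0.98 rad. The last pictures put the knob at home height with the gripper clear, and I handed the job in; no verdict came back.

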